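# Find the balance point of a hanger bar and prick its hook hole

## Task

The hook of this wooden trouser hanger has to go in at its balance point. Gently slide the bar along until it balances level on the stand's knife-edge saddle by itself, touched by nothing else, then push the spring pricker above it firmly down onto the bar to mark the spot. Leave the bar balanced level with the pricker back up, and leave the other things on the counter alone.

Things in the scene. Friction and masses are not known exactly. Their poses are not given: they have to be found in the camera images.
- stand: Grey stand fixed to the counter, base 112 x 250 x 16 mm. Origin: counter level, below the fulcrum; z up, y along the bar, x to the column. A small saddle rocks on a knife edge, 0.10 rad each way; rubber-topped rests at y = +105 and -105 mm (47 mm up) catch a bar tipped 0.14 rad. Four white rollers keep the bar along y, 2 mm play a side. Column (x 46 to 64 mm) and arm reach 122 mm up.
- fulcrum (a point): Middle of the saddle's flat top when level, 62 mm above the counter, straight over the knife edge. The saddle, 32 mm along the bar (y) by 36 mm, is centred by weak rubber buffers: a bar let go with its balance point d mm from the edge tips to that side by about 0.009 rad per mm up to 0.10, and past 16 mm tips to 0.14 onto the rest. It settles in about 0.5 s.
- hanger_bar: Loose wooden bar 340 (y) x 34 (x) x 12 (z) mm, about 0.4 kg, lying across the saddle; origin at the middle of its underside, y along its length. Flat steel clamp, 6 mm high, on top of its -y end; the +y end is plain. It starts with its middle 62 to 82 mm to the fulcrum's +y side, +y end down. A hidden core puts the balance point up to 40 mm either side of its middle. It slides at about 1 to 4 N.
- pricker (a joint): Vertical spring plunger in the stand's arm, straight above the fulcrum: 0 m when up, grows as it goes down, at most 0.0095. Its point (4 mm wide) meets a level bar after 7 mm. It springs back up by itself; about 4 N takes it to the bar.
- pricker_top (a point): Middle of the top of the pricker's round black knob (31 mm across), 153 mm above the counter when up: push here straight down.
- blue_spool: Bystander: spool of blue thread, 27 mm across, 46 mm tall, standing; origin at the centre of its underside.
- white_spool: Bystander: spool of white thread, 27 mm across, 46 mm tall, standing; origin at the centre of its underside.
- mug: Bystander: black and white mug, 82 x 114 x 97 mm with its handle, to the right of the stand; origin at the centre of its underside.
- pin_tin: Bystander: closed round tin, 66 mm across, 22 mm high; origin at the centre of its underside.

How it is judged:
On the way, in this order (a step that is already met when the one before it is completed fails the run):
1. the bar lies level on the saddle by itself, at rest, neither the robot nor the pricker touching it (angle between hanger_bar's own z axis and vertical below 0.035 rad and contact force between each of the arm, the fingers, pricker and hanger_bar below 0.02 N and linear speed of hanger_bar below 0.01 m/s and horizontal distance between hanger_bar and fulcrum below 0.06 m and height (world z) of hanger_bar above 0.058 m), for 0.5 s.
2. the pricker is pressed down onto the level bar with at least 3 N (contact force between pricker and hanger_bar above 3 N and value of joint pricker above 0.005 m and angle between hanger_bar's own z axis and vertical below 0.035 rad), for 0.1 s.
At the end, for the whole second after the job is handed in: The bar lies on the saddle alone, level within 2 degrees, at rest; the pricker has been pressed onto it and has sprung back up (within 2 mm) (angle between hanger_bar's own z axis and vertical below 0.035 rad and linear speed of hanger_bar below 0.01 m/s and horizontal distance between hanger_bar and fulcrum below 0.06 m and height (world z) of hanger_bar above 0.058 m and value of joint pricker below 0.002 m); the robot touches nothing.
It fails at once if the bar is struck or forced: the robot pushes on it with more than 25 N (contact force between any of the fingers, the arm and hanger_bar above 25 N).
It fails at once if the bar falls off the stand (height (world z) of hanger_bar below 0.03 m).
It fails at once if a spool, the mug or the pin tin is moved by more than 20 mm (distance of any of blue_spool, white_spool, mug, pin_tin from where it was at the start of the episode above 0.02 m).
It also fails if it takes over 51 s, if anything falls off the work surface, if the arm or the gripper's body presses on something with over 40 N, if the wrist force passes 120 N, or if a joint passes its speed limit or range.

## Robot

A 6-joint arm with a two-finger parallel gripper is mounted at the origin on the work surface; the furniture and walls round the work are solid. World frame = base frame: x ahead of the robot, y to its left, z up, the work surface at z = 0. Lengths are in m, angles in rad, forces in N, time in s.
With the tool pointing down it reaches from about 0.325 to 0.9 m from the base axis. Payload 6.1 kg.
Tool frame: the origin (TCP) lies between the finger pads; the fingertips stand 22 mm ahead of it and the grasp point (between the pads) lies 3 mm ahead of it; z points along the fingers, y is the line along which they close (so a half turn about z gives the same grasp; the last joint's range is limited). The gripper opens to 87 mm and grips with 3 to 60 N. Pads are 19 mm wide; open, the fingers measure 117 mm over their backs; the gripper's body (75 mm by 190 mm) begins 51 mm behind the grasp point.
Start: joints at [0.993, 0.22, 1.526, -0, 1.395, -0.126], TCP at [0.273, 0.562, 0.245] pointing down, gripper open.
Joint ranges: [-2.98, 2.98], [-0.91, 2.08], [0.09, 2.57], [-1.24, 4.39], [0.2, 2.65], [-2.68, 2.68]. Speed limits (rad/s): [2.57, 2.57, 3.01, 3.14, 3.14, 3.14].

## Interface

Orientations are given as a 3x3 rotation matrix whose columns are the frame's x, y, z axes.
In Python, from rig import telemetry, viewer, job gives the robot as it stands.
- The arm moves only by the shell command python3 -m crank 'ROWS' [OPENING]. ROWS is a JSON object of lists of equal length, an entry for each row: "translation": the shift along the tool's x, y, z in m, a list of three; "yaw": the turn about the tool's z in rad. A call has 1 to 20 rows; each row shifts and turns the commanded pose from where the row before left it, along the tool's axes as they then stand; what a row does not reach is not made up. A row lasts 1/12 s, in which the tool goes at most 41.7 mm and 7.16 degrees, less where a joint would pass 70% of its speed; a pose out of reach is approached as far as the arm can. A call is refused whole if a number of a shift passes 0.0417 or a number of a turn 0.125, either way. A call with a gripper value outside its range is refused whole. OPENING is the finger opening in m, from 0 to 0.087, set as the call begins (- or left out, the last holds). The fingers move at their own pace and stop on an object; the grip force is fixed at half the most. Time passes only in rows, so rows that do not move let the fingers close. It gives the time, the measured TCP pose, the force, the opening and the grip force at its end, in the units of the state.
- telemetry.get_state(): the state, without advancing time (a new reading comes with each control period).
- viewer.grab_frame(name): name is "side" or "top" or "wrist"; returns (picture, depth): 420x560x3 uint8, red, green, blue; 420x560 float32, m along the optical axis (not along the pixel's ray), 0 where there is no reading.
- viewer.get_calibration(name): a dict with "fx", "fy", "cx", "cy" (pixels), "R" (3x3) and "t" (3): a world point X has camera coordinates R X + t. Camera axes: x right, y down, z forward; pixel columns grow to the right and rows downward; lengths in m; the calibration is good to about 2 mm. The wrist camera is an equidistant fisheye: a pixel r from the principal point sees the ray r / f radians off the axis. A picture is of the moment at which its call begins: read the wrist's pose just before it. get_calibration takes no time and is no camera call; for the wrist camera it gives the pose at the moment of the call.
- job.close_job(): hands the job in; it is judged then, once.
The state is a dict: "t": time; "q": joint angles; "joint_vel": joint speeds; "tau": joint torques, N m; "tcp_pos": TCP position; "eef_rot": TCP orientation; "ft_force": force on the tool from outside, world axes, zero at the start; "moment": the same for the moment, N m; "width": finger opening in m; "finger_force": force on a finger pad.
Only numpy, scipy, OpenCV 4.12 (cv2) and the standard library are available. Lean on these libraries where they do the work, as an engineer would, in place of code of your own. Each camera call takes 0.05 s, during which the arm holds its last target. There are 200 camera calls.

## Working session

There is one attempt and no reset: what is moved stays moved. The work goes in short steps, Python scripts to look and compute and a shell command to move; the robot and the scene stay as the last step left them, time stands still between calls to the robot, and variables do not carry over. Pictures are saved under pics/ and viewed, at most 10 in all, crops included, and the job is handed in when it is done.

```bash
mkdir -p pics
cat > h.py <<'E'
import numpy as np, cv2
from rig import telemetry, viewer, job
def grab(n,save=None):
    c=viewer.get_calibration(n); p,d=viewer.grab_frame(n)
    if save: cv2.imwrite('pics/'+save,p[:,:,::-1])
    return p,d,c
def cloud(d,c):
    v,u=np.indices(d.shape)
    P=np.stack([(u-c['cx'])/c['fx']*d,(v-c['cy'])/c['fy']*d,d],-1)
    return (P-np.array(c['t']))@np.array(c['R'])
E
python3 - <<'E'
from h import *
for n in('top','side'):
    p,d,c=grab(n,n+'1.png'); np.savez('pics/'+n+'1.npz',W=cloud(d,c),p=p,d=d)
    print(n,-np.array(c['R']).T@c['t'],c['R'])
s=telemetry.get_state();print(s)
E
```

```text
top [ 0.36106048 -0.06113819  1.29860219] [[ 0.00291093 -0.9999414  -0.01042721]
 [-0.99594746 -0.00196168 -0.08991558]
 [ 0.08988986  0.0106467  -0.9958948 ]]
side [0.10785352 0.5680163  0.5315931 ] [[-0.87150916 -0.49002022 -0.01876076]
 [-0.22307117  0.43022529 -0.87472593]
 [ 0.43670475 -0.75814668 -0.48425466]]
{'t': 0.1, 'q': array([ 9.92894911e-01,  2.21172482e-01,  1.52748066e+00, -3.66200091e-05,
        1.39472364e+00, -1.26120535e-01]), 'joint_vel': array([-0.00072491, -0.00019509, -0.00271458,  0.00055881,  0.00014256,
        0.0007992 ]), 'tau': array([ 2.89341715e-04, -4.95948851e+01, -3.88518333e+01,  7.01722736e-02,
        5.16018667e-02, -5.71886653e-05]), 'tcp_pos': array([0.27259241, 0.56183993, 0.2435395 ]), 'eef_rot': array([[-8.99673778e-01,  4.36561795e-01, -9.44410405e-04],
       [ 4.36562776e-01,  8.99672524e-01, -1.51409795e-03],
       [ 1.88662774e-04, -1.77448865e-03, -9.99998408e-01]]), 'ft_force': array([ 0.04623137,  0.16555964, -0.27836012]), 'moment': array([ 0.03391166, -0.04451925, -0.01077601]), 'finger_force': 0.0, 'width': 0.08706503908516151}
```

View pics/top1.png

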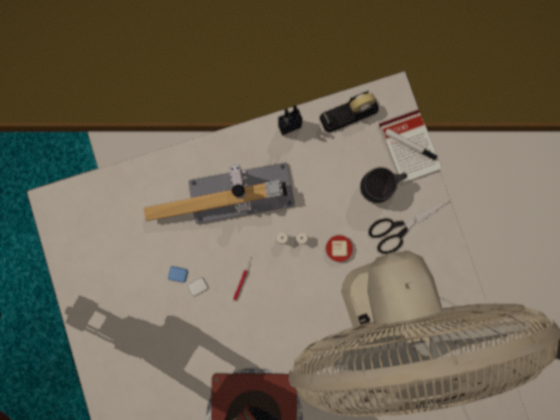

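View pics/side1.png

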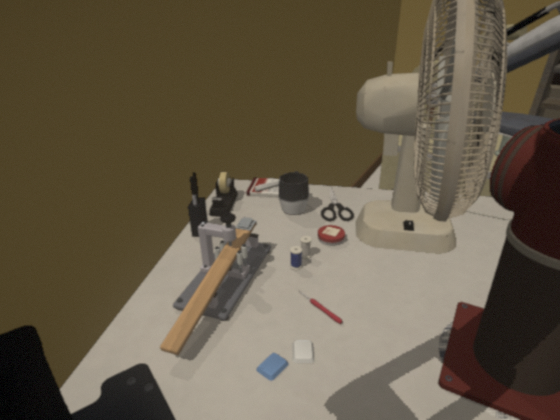

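The top view shows the bar running from (145,213), its plain +y end, to (285,188), its clamp end. The knob is at about (238,190) with the column behind it. In the side view the plain end of the bar is down, at (175,340). Next I'll measure these.

Run:
```python
from h import *
z=np.load('pics/top1.npz');W=z['W'];p=z['p']
hsv=cv2.cvtColor(p,cv2.COLOR_RGB2HSV)
v,u=np.indices(u_.shape) if 0 else np.indices(W.shape[:2])
roi=(u>135)&(u<300)&(v>155)&(v<235)
print('zcounter',np.median(W[250:300,120:160,2]))
w=roi&(hsv[...,0]>8)&(hsv[...,0]<25)&(hsv[...,1]>110)&(W[...,2]>.02)&(W[...,2]<.11)
P=W[w];m=P.mean(0);e=np.linalg.svd(P-m,full_matrices=0)[2];print('wood',w.sum(),m,e)
a=(P-m)@e[0];print('ext',m+e[0]*np.percentile(a,1),m+e[0]*np.percentile(a,99))
k=roi&(W[...,2]>.140);print('knob',k.sum(),W[k].mean(0),W[k].min(0),W[k].max(0))
b=roi&(W[...,2]>.008)&(W[...,2]<.025)
print('base',b.sum(),cv2.minAreaRect((W[b][:,:2]*1000).astype(np.float32)))
c=roi&(W[...,2]>.055)&~w&(u>262);print('clamp',W[c].mean(0),W[c].min(0),W[c].max(0))
for (uu,vv) in [(282,238),(302,238),(339,248)]:print(W[vv,uu])
cv2.imwrite('pics/crop.png',cv2.resize(p[150:250,130:350,::-1],None,fx=3.6,fy=3.6,interpolation=cv2.INTER_CUBIC))
z=np.load('pics/side1.npz');W=z['W'];p=z['p']
cv2.imwrite('pics/crops.png',cv2.resize(p[190:360,150:330,::-1],None,fx=3.5,fy=3.5,interpolation=cv2.INTER_CUBIC))
```

```text
zcounter 0.0004522317788720186
wood 1518 [0.50874199 0.12084978 0.0622144 ] [[-0.17065992  0.97373218 -0.1507343 ]
 [ 0.98180117  0.18098257  0.05754794]
 [ 0.08331656 -0.13816999 -0.98689787]]
ext [ 0.53396073 -0.02304048  0.08448869] [0.48400389 0.26199761 0.04036463]
knob 206 [0.48190189 0.00692164 0.46365124] [ 0.36106048 -0.06113819  0.14647086] [0.54261928 0.04770994 1.29860219]
base 2745 ((532.400146484375, 85.69865417480469), (362.2472229003906, 169.5540771484375), 89.95191955566406)
clamp [ 0.53009393 -0.04525929  0.15745387] [ 0.36106048 -0.06545269  0.0728204 ] [ 0.55967712 -0.02094279  1.29860219]
[ 0.42850063 -0.06591768 -0.00052652]
[ 0.42848576 -0.1152875   0.00201407]
[ 0.40343662 -0.20424865  0.02065021]
```

View pics/crop.png

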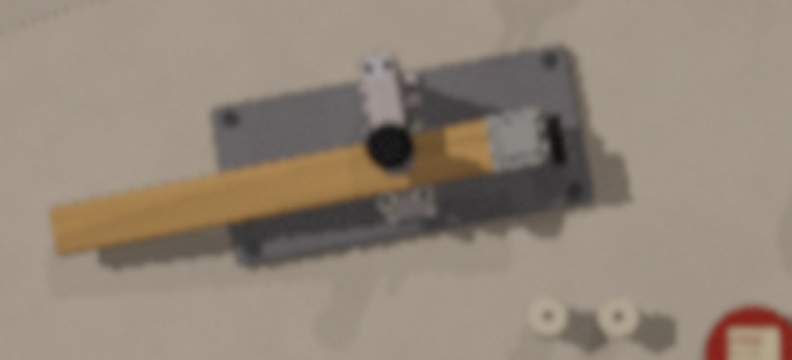

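View pics/crops.png

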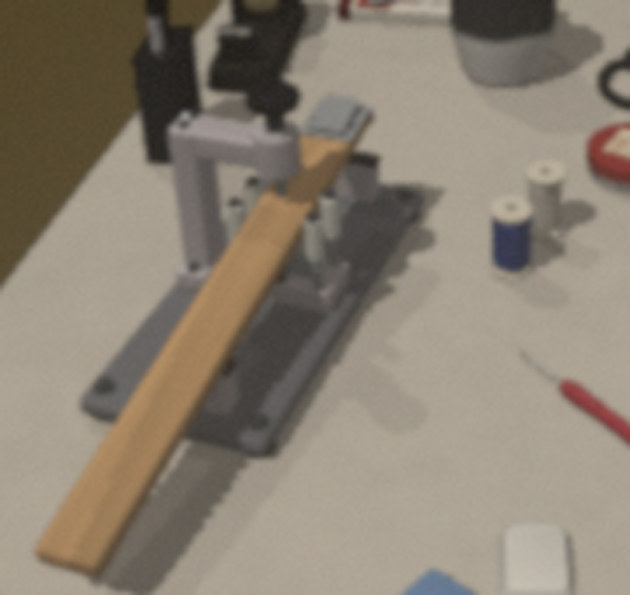

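The crops show the knob at top-image pixel (238.3,190.6), the plain end at about (145,214) and the clamp at about (273,188). The spools and tin lie on the -x side of the stand. My plan is to push the plain end toward -y with nearly closed fingers, since gripping would put 30 N on the bar. I'll back off after each push to read the tilt.

```bash
cat >> h.py <<'E'
def ray(c,u,v,z):
    R=np.array(c['R']);o=-R.T@c['t'];r=R.T@np.array([(u-c['cx'])/c['fx'],(v-c['cy'])/c['fy'],1]);return o+r*(z-o[2])/r[2]
c=viewer.get_calibration('top')
F=ray(c,238.3,190.6,.153)[:2]
def bar(show=True):
    "pooled wood fit: yaw, tilt(+ = +y end down), ends in stand-y about F, from top"
    p,d,c=grab('top');W=cloud(d,c);h=cv2.cvtColor(p,cv2.COLOR_RGB2HSV)
    v,u=np.indices(d.shape)
    w=(u>110)&(u<320)&(v>150)&(v<240)&(h[...,0]>8)&(h[...,0]<25)&(h[...,1]>110)&(d>0)&(W[...,2]>.02)&(W[...,2]<.12)
    w=cv2.erode(w.astype(np.uint8),np.ones((3,3)))>0
    P=W[w]
    for i in range(4):
        A=np.c_[P[:,:2]-F,np.ones(len(P))];k=np.linalg.lstsq(A,P[:,2],rcond=None)[0];r=P[:,2]-A@k
        ok=abs(r)<max(.003,2*r.std());P=P[ok]
    m=P.mean(0);e=np.linalg.svd(P[:,:2]-m[:2],full_matrices=0)[2][0];e*=np.sign(e[1])
    s=(P[:,:2]-F)@e
    print('n',len(P),'yaw',np.arctan2(-e[0],e[1]),'tilt',-k[:2]@e,'zF',k[2],'mid off F',(m[:2]-F)@[e[1],-e[0]],'s',s.min(),s.max(),'std',r.std())
    return e,s
E
python3 - <<'E'
from h import *
print(F);e,s=bar();print(F+e*(s.max()+.003),e)
z=np.load('pics/top1.npz');W=z['W'];d=z['d']
v,u=np.indices(d.shape);b=(d>0)&(u>180)&(u<305)&(v>155)&(v<235)&(W[...,2]>.010)&(W[...,2]<.022)
b=cv2.morphologyEx(b.astype(np.uint8),cv2.MORPH_OPEN,np.ones((3,3)))>0
print(cv2.minAreaRect((W[b][:,:2]*1000).astype(np.float32)))
k=(d>0)&(abs(u-238)<8)&(abs(v-190)<8)&(W[...,2]>.145);print('knob',k.sum(),np.median(W[k],0),W[k].mean(0))
s=telemetry.get_state()
ty=np.array(s['eef_rot'])[:2,0];print('tool x ang',np.arctan2(ty[1],ty[0]),'want',np.arctan2(e[1],e[0]))
E
```

```text
[0.5247571  0.03104962]
n 1008 yaw 0.17507754493523642 tilt 0.15256242568832531 zF 0.07643403564862383 mid off F 7.823946780906054e-05 s -0.054513695417331615 0.23471265718789225 std 0.0018279226608661776
[0.48335124 0.26512837] [-0.1741845   0.98471303]
((540.952880859375, 35.318214416503906), (112.12815856933594, 249.62815856933594), 10.72938346862793)
knob 150 [0.52667985 0.03198392 0.15193736] [0.52701602 0.03233064 0.15193621]
tool x ang 2.689755104951796 want 1.745873871730133
```

```bash
python3 -m crank '{"translation":[[0,0,0],[0,0,0],[0,0,0],[0,0,0],[0,0,0],[0,0,0],[0,0,0],[0,0,0],[-0.03,0.0155,0],[-0.03,0.0155,0],[-0.03,0.0155,0],[-0.03,0.0155,0],[-0.03,0.0155,0],[-0.03,0.0155,0],[-0.03,0.0155,0],[-0.03,0.0155,0],[-0.03,0.0155,0],[-0.03,0.0155,0]],"yaw":[0.1175,0.1175,0.1175,0.1175,0.1175,0.1175,0.1175,0.1175,0,0,0,0,0,0,0,0,0,0]}' 0.003
cat >> h.py <<'E'
def tool():
    s=telemetry.get_state();R=np.array(s['eef_rot']);e=np.array([-np.sin(.179),np.cos(.179)]);x=np.array([e[1],-e[0]])
    d=s['tcp_pos'][:2]-np.array([.526,.032])
    print('t',s['t'],'tool in stand x,y,z',(d@x).round(4),(d@e).round(4),s['tcp_pos'][2].round(4),'toolx ang',np.arctan2(R[1,0],R[0,0])-np.pi/2,'ft',np.round(s['ft_force'],1),s['width'])
E
python3 -c "from h import *;tool()"
```

```text
t: 1.65
tcp_pos: [0.4794, 0.2931, 0.2443]
eef_rot: [[-0.178, 0.984, -0.0], [0.984, 0.178, -0.0], [-0.0, -0.0, -1.0]]
ft_force: [0.4, 0.6, -0.3]
width: 0.003
finger_force: 0.0
t 1.65 tool in stand x,y,z 0.0007 0.2653 0.2443 toolx ang 0.1790715171529682 ft [ 0.4  0.6 -0.3] 0.0029536699259440475
```

```bash
python3 -m crank '{"translation":[[0,0,0.0335],[0,0,0.0335],[0,0,0.0335],[0,0,0.0335],[0,0,0.0335],[0,0,0.0335],[0,0,0],[-0.004,0,0],[-0.004,0,0],[-0.004,0,0],[-0.004,0,0],[-0.004,0,0],[-0.003,0,0],[-0.003,0,0],[-0.003,0,0]],"yaw":[0,0,0,0,0,0,0,0,0,0,0,0,0,0,0]}'; python3 -c "from h import *;tool();bar()"
```

```text
t: 2.9
tcp_pos: [0.4844, 0.2664, 0.0443]
eef_rot: [[-0.178, 0.984, 0.001], [0.984, 0.178, 0.001], [0.001, 0.001, -1.0]]
ft_force: [-0.4, 4.0, 1.0]
width: 0.003
finger_force: 2.2
t 2.9 tool in stand x,y,z 0.0008 0.2381 0.0443 toolx ang 0.17899583261771257 ft [-0.4  4.   1. ] 0.0030273335044354137
n 969 yaw 0.18502147077589928 tilt 0.18464038129997443 zF 0.07998434128290255 mid off F 0.0013688345608506233 s -0.06436094571113604 0.2186071457645282 std 0.0019114642744922459
```

```bash
python3 -m crank '{"translation":[[-0.003,0,0],[-0.003,0,0],[-0.003,0,0],[-0.003,0,0],[0.01,0,0],[0.01,0,0],[0,0,0],[0,0,0],[0,0,0],[0,0,0]],"yaw":[0,0,0,0,0,0,0,0,0,0]}'
python3 - <<'E'
from h import *
tool();bar();grab('side','side2.png')
E
```

```text
t: 3.78
tcp_pos: [0.4823, 0.2737, 0.0432]
eef_rot: [[-0.178, 0.984, -0.001], [0.984, 0.178, -0.001], [-0.001, -0.001, -1.0]]
ft_force: [0.7, 0.5, 0.5]
width: 0.003
finger_force: 0.0
t 3.7833 tool in stand x,y,z 0.0 0.2456 0.0432 toolx ang 0.17924537483724512 ft [0.7 0.5 0.5] 0.0029974110071716497
n 1014 yaw 0.1852202945453999 tilt 0.14505571331315287 zF 0.07565897211707073 mid off F 0.0010521018268875824 s -0.07621345661726522 0.2137745641883197 std 0.0018206724656539305
```

View pics/side2.png

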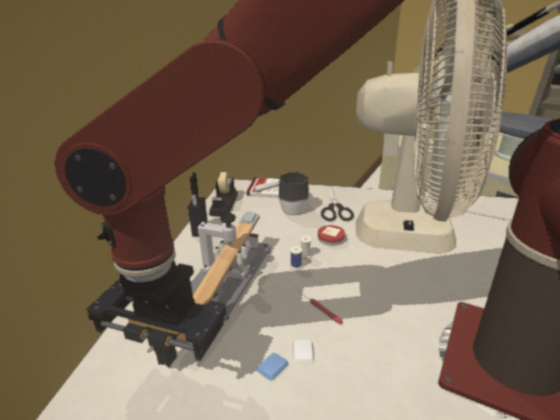

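The finger is clear of the bar's end, the bar has slid as expected, and it still rests at 0.14 with its +y end down. I'll keep pushing in steps.

```bash
python3 -m crank '{"translation":[[-0.006,0,0],[-0.006,0,0],[-0.006,0,0],[-0.0035,0,0],[-0.0035,0,0],[-0.0035,0,0],[-0.003,0,0],[-0.003,0,0],[0,0,0],[0.01,0,0],[0.01,0,0],[0,0,0],[0,0,0],[0,0,0],[0,0,0],[0,0,0]],"yaw":[0,0,0,0,0,0,0,0,0,0,0,0,0,0,0,0]}'
python3 - <<'E'
from h import *
tool();bar();bar()
E
```

```text
t: 5.22
tcp_pos: [0.485, 0.2595, 0.0434]
eef_rot: [[-0.178, 0.984, -0.0], [0.984, 0.178, -0.0], [-0.0, -0.0, -1.0]]
ft_force: [-0.5, 0.3, 1.1]
width: 0.0028
finger_force: 0.0
t 5.2167 tool in stand x,y,z 0.0002 0.2312 0.0434 toolx ang 0.1789954135877394 ft [-0.5  0.3  1.1] 0.0028203354816420693
n 1022 yaw 0.17860163949965854 tilt 0.14245081174089133 zF 0.07529945682429581 mid off F -0.0001665718897055035 s -0.0930972050071557 0.19607707916240885 std 0.0018461412515835085
n 1047 yaw 0.17902369435050453 tilt 0.14056600177839362 zF 0.07509516587989172 mid off F 7.934043286082284e-05 s -0.09306484675275191 0.19591774463927905 std 0.0017672855247901562
```

```bash
python3 -m crank '{"translation":[[-0.006,0,0],[-0.006,0,0],[-0.006,0,0],[-0.0035,0,0],[-0.0035,0,0],[-0.003,0,0],[-0.003,0,0],[-0.003,0,0],[0,0,0],[0.01,0,0],[0.01,0,0],[0,0,0],[0,0,0],[0,0,0],[0,0,0],[0,0,0]],"yaw":[0,0,0,0,0,0,0,0,0,0,0,0,0,0,0,0]}'
python3 - <<'E'
from h import *
tool();bar();bar()
E
```

```text
t: 6.65
tcp_pos: [0.4876, 0.2458, 0.0434]
eef_rot: [[-0.178, 0.984, -0.0], [0.984, 0.178, -0.0], [-0.0, -0.0, -1.0]]
ft_force: [0.5, 0.5, -0.7]
width: 0.003
finger_force: 0.0
t 6.65 tool in stand x,y,z 0.0002 0.2172 0.0434 toolx ang 0.17892005829532298 ft [ 0.5  0.5 -0.7] 0.0029916813346301187
n 1049 yaw 0.17182309415098032 tilt 0.14110716048058927 zF 0.0750772517041423 mid off F -0.00031775424163353887 s -0.10672899029274431 0.1830870733755105 std 0.0019240050479124849
n 1070 yaw 0.17295834839908722 tilt 0.14089794625570706 zF 0.07511750092520678 mid off F -0.0002613718068860347 s -0.10723646440633837 0.18308582305332868 std 0.0019259004177461128
```

```bash
python3 -m crank '{"translation":[[-0.006,0,0],[-0.006,0,0],[-0.006,0,0],[-0.0035,0,0],[-0.0035,0,0],[-0.003,0,0],[-0.003,0,0],[-0.003,0,0],[0,0,0],[0.01,0,0],[0.01,0,0],[0,0,0],[0,0,0],[0,0,0],[0,0,0],[0,0,0]],"yaw":[0,0,0,0,0,0,0,0,0,0,0,0,0,0,0,0]}'
python3 - <<'E'
from h import *
tool();bar();bar()
E
```

```text
t: 8.08
tcp_pos: [0.49, 0.232, 0.0434]
eef_rot: [[-0.178, 0.984, -0.0], [0.984, 0.178, -0.0], [-0.0, -0.0, -1.0]]
ft_force: [1.0, 0.4, -0.1]
width: 0.0029
finger_force: 0.0
t 8.0833 tool in stand x,y,z 0.0002 0.2032 0.0434 toolx ang 0.17896525983653055 ft [ 1.   0.4 -0.1] 0.0029192551052505088
n 1036 yaw 0.16592145933777766 tilt 0.08105290820353658 zF 0.07418912959707548 mid off F -0.0002786172310393234 s -0.12287375745004407 0.17298696184291792 std 0.001864687928468011
n 1012 yaw 0.16719499641251376 tilt 0.08130926856985168 zF 0.07416432966316003 mid off F 0.00010753633428309404 s -0.12265387688466703 0.17342968088276345 std 0.0018025873671681867
```

```bash
python3 -m crank '{"translation":[[-0.006,0,0],[-0.006,0,0],[-0.006,0,0],[-0.002,0,0],[-0.002,0,0],[-0.002,0,0],[-0.002,0,0],[-0.002,0,0],[0,0,0],[0.006,0,0],[0.01,0,0],[0,0,0],[0,0,0],[0,0,0],[0,0,0],[0,0,0]],"yaw":[0,0,0,0,0,0,0,0,0,0,0,0,0,0,0,0]}'
python3 - <<'E'
from h import *
tool();bar();bar()
E
```

```text
t: 9.52
tcp_pos: [0.4922, 0.2203, 0.0435]
eef_rot: [[-0.178, 0.984, -0.0], [0.984, 0.178, -0.0], [-0.0, -0.0, -1.0]]
ft_force: [0.1, 0.1, 0.4]
width: 0.0034
finger_force: 0.0
t 9.5167 tool in stand x,y,z 0.0003 0.1913 0.0435 toolx ang 0.17905436233678618 ft [0.1 0.1 0.4] 0.0034279902048976237
n 1107 yaw 0.16811710159858048 tilt -0.0008811003770837932 zF 0.07398695936789025 mid off F 0.0005700031490230379 s -0.13368493719257063 0.15961640085105533 std 0.001968699167555091
n 1054 yaw 0.17134853050745952 tilt -0.0027622558090262604 zF 0.07409302446117623 mid off F 0.0007589540124227613 s -0.13349062123818695 0.1589851625358675 std 0.0019572737287724697
```

The bar is level (tilt about -0.002). Now I'll back off, lift, and go over the knob.

```bash
python3 -m crank '{"translation":[[0.01,0,0],[0.01,0,0],[0,0,-0.03],[0,0,-0.038],[0,0,-0.038],[0,0,-0.038],[0,0,-0.038],[-0.03,0,0],[-0.03,0,0],[-0.03,0,0],[-0.03,0,0],[-0.03,0,0],[-0.03,0,0],[-0.031,0,0],[0,0,0],[0,0,0],[0,0,0]],"yaw":[0,0,0,0,0,0,0,0,0,0,0,0,0,0,0,0,0]}'
python3 - <<'E'
from h import *
tool();grab('side','side3.png')
p,d,c=grab('wrist','w3.png')
E
```

```text
t: 11.03
tcp_pos: [0.5262, 0.0333, 0.2255]
eef_rot: [[-0.178, 0.984, -0.0], [0.984, 0.178, 0.001], [0.001, -0.0, -1.0]]
ft_force: [0.5, 0.3, 1.1]
width: 0.0028
finger_force: 0.0
t 11.0333 tool in stand x,y,z 0.0004 0.0013 0.2255 toolx ang 0.17882165266141814 ft [0.5 0.3 1.1] 0.002821211691431119
```

View pics/side3.png

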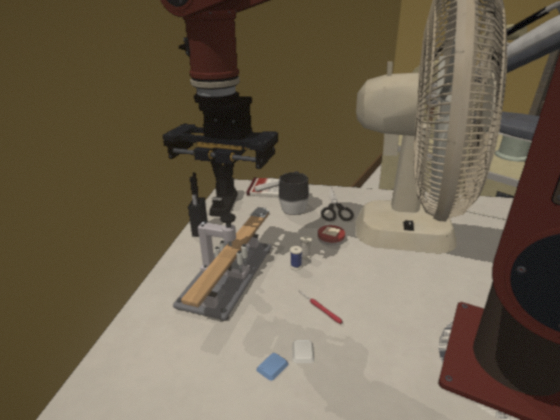

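View pics/w3.png

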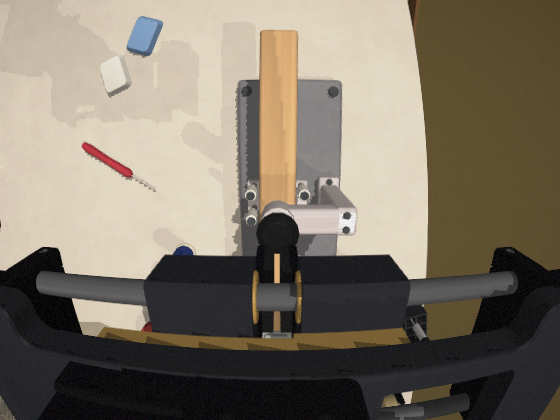

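The side view shows the bar level on the saddle. The wrist view shows the knob (279,228) in line with the fingertips and the gap between them (277). Next I'll descend, slowly near contact.

```bash
python3 -m crank '{"translation":[[0,0,0.015],[0,0,0.015],[0,0,0.015],[0,0,0],[0,0,0.002],[0,0,0.002],[0,0,0.002],[0,0,0.002],[0,0,0.002],[0,0,0.001],[0,0,0.001],[0,0,0]],"yaw":[0,0,0,0,0,0,0,0,0,0,0,0]}'
```

```text
t: 12.13
tcp_pos: [0.5268, 0.0325, 0.169]
eef_rot: [[-0.178, 0.984, 0.001], [0.984, 0.178, 0.0], [-0.0, 0.001, -1.0]]
ft_force: [1.3, 1.1, 2.8]
width: 0.0028
finger_force: 1.6
```

```bash
python3 -m crank '{"translation":[[0,0,0.001],[0,0,0.0005],[0,0,0.0005],[0,0,0]],"yaw":[0,0,0,0]}'; python3 -m crank '{"translation":[[0,0,0.0005],[0,0,0.0005],[0,0,0]],"yaw":[0,0,0]}'
```

```text
t: 12.47
tcp_pos: [0.5269, 0.0325, 0.1681]
eef_rot: [[-0.178, 0.984, 0.002], [0.984, 0.178, 0.0], [-0.0, 0.002, -1.0]]
ft_force: [-2.1, 2.9, 10.2]
width: 0.0029
finger_force: 5.1
t: 12.72
tcp_pos: [0.527, 0.0325, 0.1678]
eef_rot: [[-0.178, 0.984, 0.002], [0.984, 0.178, 0.0], [-0.0, 0.002, -1.0]]
ft_force: [-4.0, 1.8, 14.1]
width: 0.0029
finger_force: 7.3
```

At 14 N total, about 10 N is on the bar. I'll hold briefly, then lift away.

```bash
python3 -m crank '{"translation":[[0,0,0],[0,0,0],[0,0,-0.002],[0,0,-0.003],[0,0,-0.004],[0,0,-0.01],[0,0,-0.02],[0,0,-0.03],[0,0,-0.03],[0.03,0,0],[0.03,0,0],[0.03,0,0],[0.03,0,0],[0.03,0,0],[0.03,0,0],[0,0,0],[0,0,0],[0,0,0]],"yaw":[0,0,0,0,0,0,0,0,0,0,0,0,0,0,0,0,0,0]}'
python3 - <<'E'
from h import *
tool();bar();bar()
p,d,c=grab('top','top4.png');W=cloud(d,c);v,u=np.indices(d.shape);k=(d>0)&(abs(u-238)<7)&(abs(v-190)<7)&(W[...,2]>.12);print(k.sum(),np.median(W[k],0))
E
```

```text
t: 14.22
tcp_pos: [0.494, 0.2091, 0.2644]
eef_rot: [[-0.179, 0.984, -0.001], [0.984, 0.179, -0.001], [-0.001, -0.001, -1.0]]
ft_force: [0.5, -0.7, -0.1]
width: 0.0032
finger_force: 0.0
t 14.2167 tool in stand x,y,z 0.0 0.1799 0.2644 toolx ang 0.1795782780320747 ft [ 0.5 -0.7 -0.1] 0.0031507642357912835
n 1047 yaw 0.17549576054787466 tilt -0.005186535972169206 zF 0.07406333251577175 mid off F 0.000877960971466577 s -0.13416712609760784 0.1592500753368 std 0.001959079346264291
n 973 yaw 0.17058211940573859 tilt -0.002744290107630617 zF 0.07419040903540632 mid off F 0.0005319078718405108 s -0.1341491746243022 0.15930904611470506 std 0.0018954565487741884
150 [0.52630353 0.03177958 0.15149501]
```

```bash
python3 -c "from h import *;grab('side','side5.png')"
```

```text
(no output)
```

View pics/side5.png

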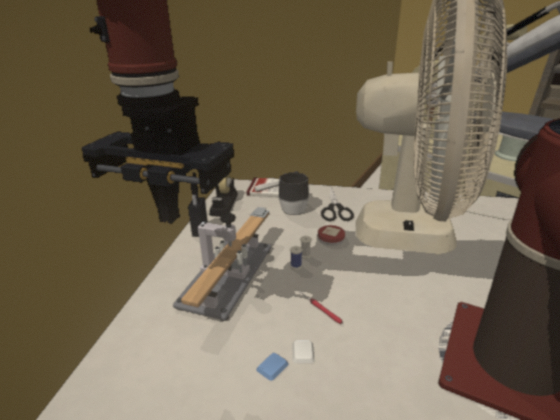

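The side view shows the bar level (plain end at (195,295), clamp end at (262,215)) with the gripper well clear. The knob is back up at 0.1515 m, within 0.5 mm of its starting reading.

```bash
python3 -c "from rig import job;print(job.close_job())"
```

```text
the job is handed in; nothing more can be done
None
```

The job is handed in: the bar is balanced level on the saddle (tilt under about 0.005 rad), the pricker was pressed onto it with roughly 10 N and has sprung back up, and the arm stayed clear of the spools, mug and tin.

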